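# Switch on the shelf lamp under the rice bowl

## Task

Two identical little shelf lamps stand on the galley counter. Switch on the one that has the grey rice bowl standing on it by pushing the orange bar hidden beneath its front lip all the way up from below, where it stays by itself. Leave the other lamp, the one carrying the black bento box, switched off, and leave the bowl standing where it is on its lamp.

Things in the scene. Friction and masses are not known exactly. Their poses are not given: they have to be found in the camera images.
- bar_bowl (a point): Middle of the orange bar under the bowl lamp's front lip: level rod, 16 mm thick, 70 mm long along y; z up; x points from the lip (facing the robot) back under the deck. Off: axis 189 mm above the counter, 26 mm under the lip's underside. The lip's edge is 16 mm in front of the axis. A finger slanting 35-45 deg off vertical, its tip 15 mm or more past the bar, lifts it clear of the lip.
- switch_bowl (a joint): Rise of that bar in m: 0 off, 0.008 fully up at its stop, on. Slides up with 3 N of friction, stays where left; starts up to 1.5 mm up. The fixed lamp: brown deck 220 wide (y, bar central), 160 deep (x), 15 thick, top 230 mm above the counter, on two side plates at its ends, 192 mm apart, starting 74 mm behind the bar. A green pin, 10 mm, shows through the deck right above the bar's middle.
- switch_bento (a joint): The same for the identical other lamp, which carries the two-tier black bento box (95 x 150 x 97 mm): rise of its orange bar in m, 0 off, 0.008 on. It starts off, at most 1.5 mm up, and is to stay off.
- bowl: Grey ceramic rice bowl, 110 mm across the rim and 58 mm high, standing loose and upright on the deck of its lamp (230 mm above the counter), its rim at least 30 mm behind the lip's edge. Origin: centre of its underside; z up.
Not all that is in view belongs to the job. Leave any yellow look-alike of the bowl alone.

How it is judged (in metres and radians):
At the end, for the whole second after the job is handed in: The bar of the bowl's lamp is up (more than 6 of its 8 mm) and stays there, the bento lamp's bar is still down (less than 3 mm), and the bowl stands upright (within 10 degrees), at rest, within 20 mm of where it began (value of joint switch_bowl above 0.006 m and value of joint switch_bento below 0.003 m and distance of bowl from where it was at the start of the episode below 0.02 m and angle between bowl's own z axis and vertical below 0.17 rad and linear speed of bowl below 0.02 m/s); the robot touches nothing.
It fails at once if the other lamp was switched on (value of joint switch_bento above 0.005 m).
It fails at once if the bowl was shoved away or tipped (distance of bowl from where it was at the start of the episode above 0.03 m or angle between bowl's own z axis and vertical above 0.35 rad).
It also fails if it takes over 32 s, if anything falls off the work surface, if the arm or the gripper's body presses on something with over 40 N, if the wrist force passes 120 N, or if a joint passes its speed limit or range.

## Robot

A 6-joint arm with a two-finger parallel gripper is mounted at the origin on the work surface. World frame = base frame: x ahead of the robot, y to its left, z up, the work surface at z = 0. Lengths are in m, angles in degrees, forces in N, time in s.
With the tool pointing down it reaches from about 0.4 to 0.925 m from the base axis. Payload 3.4 kg.
Tool frame: the origin (TCP) lies midway between the tips of the shut fingers; the grasp point (between the pads) lies robot.pinch_z behind it (robot.pinch_z is the distance from the TCP to the grasp point, in m); y points along the fingers, z is the direction in which the jaws open and shut, and the axes are right-handed (so a half turn about y gives the same grasp; the last joint's range is limited). The gripper opens to 85 mm and grips with 20 to 120 N. Pads are 22 mm wide; open, the fingers measure 114 mm over their backs; the gripper's body (76 mm by 85 mm) begins 54 mm behind the grasp point. The pads swing forward as they close: fully open they stand 13 mm farther back than shut.
Start: joints at [-76.69, 17.578, 86.31, -0, 76.112, -4.211], TCP at [0.173, -0.548, 0.231] pointing down, gripper open.
Joint ranges: [-179.03, 179.03], [-60, 130.46], [8.19, 133.38], [-81.62, 261.62], [5.75, 156.47], [-153.77, 153.77]. Speed limits (degrees/s): [147.25, 147.25, 180, 180, 180, 180].

## Interface

Orientations are given as a 3x3 rotation matrix whose columns are the frame's x, y, z axes.
In Python, from plant import robot gives the robot as it stands. The module is installed in compiled form; this text tells all that it offers. Calls block until the motion is done:
- robot.reach(position, orientation): joint-space move of the TCP to a pose.
- robot.move_linear(position, orientation=None, speed=0.15): straight line of the TCP; orientation=None keeps the orientation; speed is the mean speed in m/s.
- robot.set_joints(angles): joint-space move.
- robot.ungrasp() and robot.grasp(): open the fingers fully, or close them until they stop; the grip force is fixed at half the most.
- robot.pause(seconds).
- robot.ik(position, orientation): joint angles nearest the present ones, or None.
- robot.read_state(): the state.
- robot.capture(name): name is "side" or "top" or "wrist"; returns a dict with "frame" (384x512x3 uint8, red, green, blue), "z_map" (384x512 float32, m along the optical axis (not along the pixel's ray), 0 where there is no reading), "fx", "fy", "cx", "cy" (pixels), "rvec" (rotation vector, rad) and "tvec" (3), from world to camera coordinates, as OpenCV has them; the wrist camera has in their place "T_tool_cam" (4x4, takes a point from camera to tool coordinates, whose origin is the TCP and whose axes are the tool frame's). Camera axes: x right, y down, z forward; pixel columns grow to the right and rows downward; lengths in m; the calibration is good to about 2 mm. A picture is of the moment at which its call begins: read the wrist's pose just before it.
A pose or a line that the arm cannot do raises robot.MotionError and nothing moves.
- robot.sign_off(): hands the job in, once; it reports no verdict.
The state is a dict: "clock": time; "q": joint angles; "qvel": joint speeds; "effort": joint torques, N m; "tcp_pos": TCP position; "tcp_rot": TCP orientation; "wrist_force": force on the tool from outside, world axes, zero at the start; "torque": the same for the moment, N m; "opening": finger opening in m.
Only numpy, scipy, OpenCV 4.12 (cv2) and the standard library are available. Lean on these libraries where they do the work, as an engineer would, in place of code of your own. Each camera call takes 0.05 s, during which the arm holds its last target.

## Working session

There is one attempt and no reset: what is moved stays moved. The work goes in short steps, each a Python script; the robot and the scene stay as the last script left them, time stands still between calls to the robot, and variables do not carry over. Pictures are saved under pics/ and viewed, and the job is handed in when it is done.

```bash
mkdir -p pics; cat > h.py <<'E'
import numpy as np, cv2
from plant import robot
def cam(name):
    s=robot.read_state(); c=robot.capture(name)
    K=np.array([[c['fx'],0,c['cx']],[0,c['fy'],c['cy']],[0,0,1.]])
    if name=='wrist':
        T=np.eye(4);T[:3,:3]=s['tcp_rot'];T[:3,3]=s['tcp_pos'];W=T@c['T_tool_cam']
    else:
        R=cv2.Rodrigues(np.array(c['rvec'],float))[0];t=np.array(c['tvec'],float).reshape(3)
        W=np.eye(4);W[:3,:3]=R.T;W[:3,3]=-R.T@t
    return c['frame'],c['z_map'],K,W
def cloud(z,K,W):
    v,u=np.mgrid[:z.shape[0],:z.shape[1]]
    P=np.stack([(u-K[0,2])/K[0,0]*z,(v-K[1,2])/K[1,1]*z,z],-1)
    return P@W[:3,:3].T+W[:3,3]
def save(n,f): cv2.imwrite('pics/'+n,cv2.cvtColor(f,cv2.COLOR_RGB2BGR))
E
python3 - <<'E'
from h import *
for n in ['side','top','wrist']:
    f,z,K,W=cam(n); save(n+'1.png',f); np.savez(n+'1.npz',f=f,z=z,K=K,W=W); print(n,W.round(3).tolist())
s=robot.read_state();print(s['clock'],s['tcp_rot'],robot.pinch_z)
E
```

```text
side [[-0.751, -0.414, 0.514, 0.197], [-0.66, 0.444, -0.606, 0.519], [0.023, -0.795, -0.606, 0.684], [0.0, 0.0, 0.0, 1.0]]
top [[0.016, -0.988, 0.154, 0.546], [-1.0, -0.017, 0.001, -0.025], [0.002, -0.154, -0.988, 0.88], [0.0, 0.0, 0.0, 1.0]]
wrist [[0.302, -0.903, -0.305, 0.252], [-0.953, -0.286, -0.095, -0.524], [-0.001, 0.319, -0.948, 0.373], [0.0, 0.0, 0.0, 1.0]]
0.15 [[-9.53625061e-01 -3.49872419e-04  3.00996877e-01]
 [-3.00997039e-01  1.63136656e-03 -9.53623679e-01]
 [-1.57389617e-04 -9.99998608e-01 -1.66102260e-03]] 0.0187
```

View pics/side1.png

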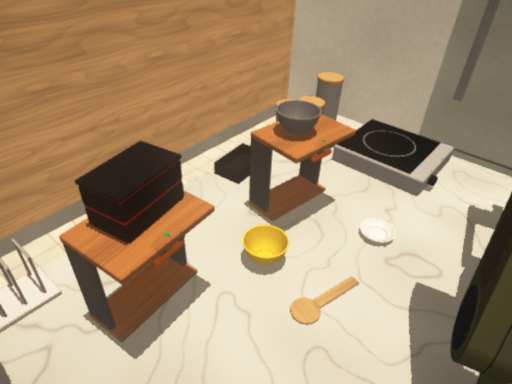

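View pics/top1.png

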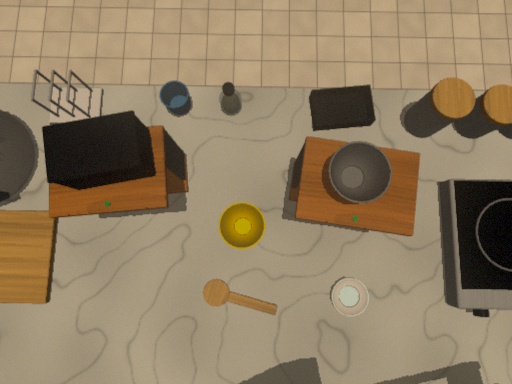

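View pics/wrist1.png

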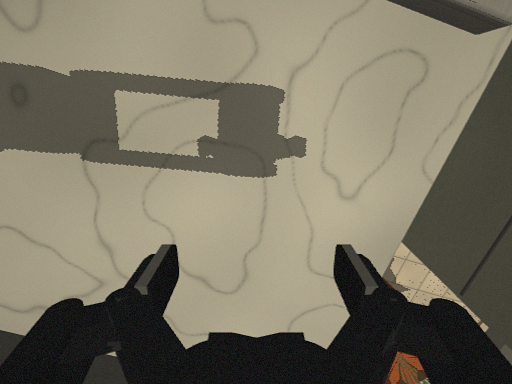

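The bowl lamp is on the right in the top view: green pin at about (355,218), grey bowl at about (360,172). The bento lamp's pin is at (107,203). A white saucer sits in front at (350,297). Next I measure.

```bash
python3 - <<'E'
from h import *
for n in ['top','side']:
    d=np.load(n+'1.npz');f,z,K,W=[d[k] for k in 'fzKW']
    P=cloud(z,K,W); hsv=cv2.cvtColor(f,cv2.COLOR_RGB2HSV)
    m=((hsv[...,0]>45)&(hsv[...,0]<85)&(hsv[...,1]>150)&(hsv[...,2]>50)).astype(np.uint8)
    k,_,st,c=cv2.connectedComponentsWithStats(m)
    for i in range(1,k):
        if st[i,4]<5: continue
        r=np.linalg.inv(K)@[*c[i],1];r=W[:3,:3]@r
        p=W[:3,3]+r*(0.230-W[2,3])/r[2]
        print(n,'pin',c[i].round(1),st[i,4],p.round(4),'depth',np.median(P[_==i],0).round(4))
    # deck: depth near .23
    m=((abs(P[...,2]-.23)<.008)&(hsv[...,0]<16)&(hsv[...,1]>90)&(z>0)).astype(np.uint8)
    k,l,st,c=cv2.connectedComponentsWithStats(m)
    for i in range(1,k):
        if st[i,4]<800: continue
        q=P[l==i]; rc=cv2.minAreaRect(q[:,:2].astype(np.float32))
        print(n,'deck',rc,cv2.boxPoints(rc).round(3).tolist(),'z',np.median(q[:,2]).round(4))
    # things near bowl lamp
    if n=='top':
        for nm,(u,v) in dict(bowl=(360,172),saucer=(350,297),stove=(455,250),stoveR=(448,190)).items(): print(nm,P[v,u].round(3))
        b=(P[...,2]>.245)&(P[...,2]<.32)&(P[...,1]<-.05);q=P[b];
        q=q[(q[:,1]>-.5)&(q[:,0]<.8)]
        print('bowl',q.min(0),q.max(0))
        # obstacles in front zone
        b=(P[...,0]<.62)&(P[...,2]>.03)&(P[...,1]<0)&(z>0);print(P[b].min(0),P[b].max(0))
    else:
        m=((hsv[...,0]>3)&(hsv[...,0]<9)&(hsv[...,1]>190)&(hsv[...,2]>120)).astype(np.uint8)
E
```

```text
top pin [106.8 203.5] 18 [0.6093 0.2528 0.23  ] depth [0.6093 0.2521 0.2312]
top pin [354.9 218.2] 16 [ 0.5896 -0.2076  0.23  ] depth [ 0.5899 -0.2074  0.2316]
top deck ((0.6730244755744934, 0.2579689025878906), (0.15891404449939728, 0.21974197030067444), 6.041099548339844) [[0.5820000171661377, 0.35899999737739563], [0.6060000061988831, 0.14000000059604645], [0.7639999985694885, 0.15700000524520874], [0.7400000095367432, 0.37599998712539673]] z 0.2299
top deck ((0.6536540985107422, -0.21608775854110718), (0.21947088837623596, 0.1600266396999359), 82.07667541503906) [[0.5590000152587891, -0.3140000104904175], [0.7179999947547913, -0.335999995470047], [0.7480000257492065, -0.11800000071525574], [0.5899999737739563, -0.09600000083446503]] z 0.2299
bowl [ 0.676 -0.218  0.235]
saucer [ 0.415 -0.255  0.001]
stove [ 0.532 -0.487  0.054]
stoveR [ 0.673 -0.485  0.046]
bowl [ 0.61321033 -0.25649363  0.24500182] [ 0.72086491 -0.14879899  0.2905469 ]
[ 0.38391528 -0.62200921  0.03002863] [ 6.19982217e-01 -2.43292628e-04  2.89625058e-01]
side deck ((0.6493805050849915, -0.21433155238628387), (0.22024279832839966, 0.15949557721614838), 82.11473083496094) [[0.5550000071525574, -0.31200000643730164], [0.7129999995231628, -0.33399999141693115], [0.7429999709129333, -0.11599999666213989], [0.5849999785423279, -0.09399999678134918]] z 0.2315
side deck ((0.6701496839523315, 0.2602008283138275), (0.16048088669776917, 0.21899066865444183), 5.969473838806152) [[0.5789999961853027, 0.3610000014305115], [0.6019999980926514, 0.14300000667572021], [0.7609999775886536, 0.1599999964237213], [0.7390000224113464, 0.37700000405311584]] z 0.2314
```

```bash
python3 - <<'E'
from h import *
d=np.load('top1.npz');f,z,K,W=[d[k] for k in 'fzKW'];P=cloud(z,K,W)
q=P[::1].reshape(-1,3);q=q[(q[:,1]<0)&(q[:,1]>-.6)]
import math
for x in np.arange(.2,.75,.04):
    print(round(x,2),[ (round(float(s[:,2].max()),2) if len(s) else None) for y in np.arange(-.52,.05,.04) for s in [q[(abs(q[:,0]-x)<.02)&(abs(q[:,1]-y)<.02)]]])
s=np.load('side1.npz')['f'][90:230,220:400];save('sidecrop.png',cv2.resize(s,None,fx=4,fy=4,interpolation=cv2.INTER_CUBIC))
E
```

```text
0.2 [None, None, None, None, None, None, None, -0.0, -0.0, 0.0, 0.0, 0.0, 0.0, 0.0, None]
0.24 [0.0, 0.0, 0.0, 0.0, 0.0, 0.01, 0.0, 0.0, 0.0, 0.0, 0.0, 0.0, 0.01, 0.0, None]
0.28 [0.0, 0.0, 0.0, 0.0, 0.0, 0.0, 0.0, 0.0, 0.0, 0.0, 0.0, 0.0, 0.0, 0.0, None]
0.32 [0.0, 0.0, 0.0, 0.0, 0.0, 0.0, 0.0, 0.0, 0.0, 0.0, 0.0, 0.0, 0.0, 0.0, None]
0.36 [0.0, 0.0, 0.0, 0.0, 0.0, 0.0, 0.02, 0.02, 0.01, 0.0, 0.0, 0.01, 0.01, 0.0, None]
0.4 [0.06, 0.06, 0.0, 0.0, 0.0, 0.0, 0.02, 0.02, 0.02, 0.0, 0.0, 0.01, 0.01, 0.01, None]
0.44 [0.06, 0.06, 0.0, 0.0, 0.0, 0.0, 0.02, 0.02, 0.02, 0.0, 0.0, 0.0, 0.0, 0.0, None]
0.48 [0.06, 0.06, 0.0, 0.0, 0.0, 0.0, 0.02, 0.02, 0.0, 0.0, 0.01, 0.0, 0.0, 0.0, None]
0.52 [0.06, 0.06, 0.0, 0.0, 0.0, 0.0, 0.0, 0.0, 0.0, 0.0, 0.0, 0.0, 0.06, 0.06, None]
0.56 [0.06, 0.06, 0.0, 0.0, 0.0, 0.23, 0.23, 0.23, 0.23, 0.23, 0.0, 0.0, 0.88, 0.05, None]
0.6 [0.06, 0.06, 0.01, 0.0, None, 0.23, 0.23, 0.29, 0.29, 0.29, 0.23, 0.23, 0.06, 0.04, None]
0.64 [0.06, 0.06, 0.0, None, None, 0.23, 0.23, 0.29, 0.28, 0.29, 0.23, 0.0, 0.06, 0.06, None]
0.68 [0.06, 0.06, 0.0, None, None, 0.23, 0.23, 0.29, 0.26, 0.29, 0.23, 0.0, 0.0, 0.0, None]
0.72 [0.05, 0.05, 0.0, None, None, 0.23, 0.23, 0.29, 0.29, 0.29, 0.23, 0.0, 0.0, 0.0, None]
```

View pics/sidecrop.png

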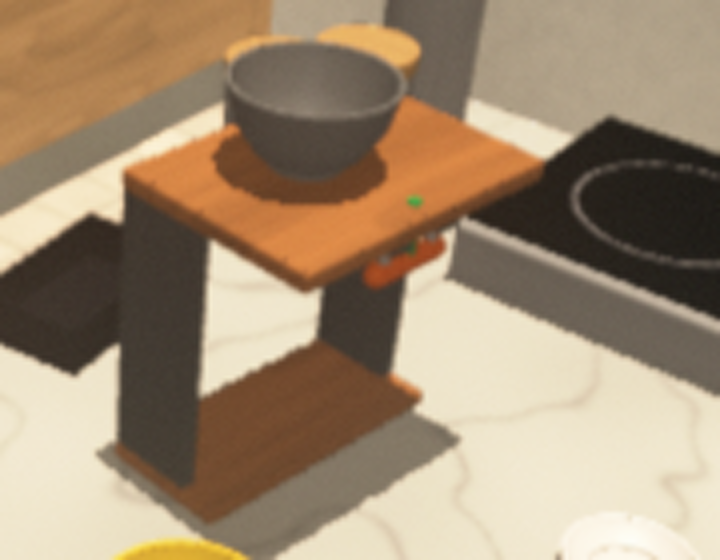

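```bash
cat >> h.py <<'E'
lx=np.array([.9903,-.139,0]);lx/=np.linalg.norm(lx);lz=np.array([0,0,1.]);ly=np.cross(lz,lx)
axis=np.array([.588,-.2065,.189])
def geom(deg,flip):
    a=np.radians(deg);d=np.sin(a)*lx-np.cos(a)*lz;n=np.cos(a)*lx+np.sin(a)*lz
    x=n if flip else -n
    R=np.stack([x,d,np.cross(x,d)],1);return d,n,R
def tcp(deg,flip,back=0,below=0,past=.022,rise=0):
    d,n,R=geom(deg,flip);return axis-(.008+.011+below)*n+(past-back)*d+rise*lz,R
E
python3 - <<'E'
from h import *
for flip in (0,1):
  for deg in (38,42):
    for b,bl,r in ((.13,.010,0),(0,.010,0),(0,0,.012)):
        p,R=tcp(deg,flip,b,bl,rise=r);q=robot.ik(p,R);print(flip,deg,p.round(3),None if q is None else np.round(q,1))
E
```

```text
0 38 [ 0.5   -0.194  0.256] [-38.3  -0.3 117.9  34.6  33.3  35.3]
0 38 [ 0.579 -0.205  0.154] [-32.4  15.2 119.2  56.3  17.8  15.4]
0 38 [ 0.587 -0.206  0.172] [-31.9  13.9 117.1  47.7  19.7  24.7]
0 42 [ 0.495 -0.193  0.25 ] [-40.7  -0.3 122.2  47.4  29.5  21. ]
0 42 [ 0.581 -0.206  0.153] [-33.5  16.1 122.3  81.9  16.9 -11.1]
0 42 [ 0.589 -0.207  0.172] [-33.   14.5 120.2  70.1  17.5   1.7]
1 38 [ 0.5   -0.194  0.256] [ -38.3   -0.3  117.9   34.6   33.3 -144.7]
1 38 [ 0.579 -0.205  0.154] None
1 38 [ 0.587 -0.206  0.172] None
1 42 [ 0.495 -0.193  0.25 ] None
1 42 [ 0.581 -0.206  0.153] None
1 42 [ 0.589 -0.207  0.172] None
```

```bash
python3 - <<'E'
from h import *
robot.grasp()
p,R=tcp(38,0,.13,.010); robot.reach(p,R)
s=robot.read_state();print(s['clock'],s['tcp_pos'],p,s['wrist_force'],s['opening'])
for n in ['side','wrist']:
    f,z,K,W=cam(n); save(n+'2.png',f); np.savez(n+'2.npz',f=f,z=z,K=K,W=W)
E
```

```text
2.65 [ 0.50003516 -0.19516094  0.25667864] [ 0.49952355 -0.19408131  0.25625098] [-0.64519576 -0.28791183  0.22399019] 6.0674384382057774e-05
```

View pics/side2.png

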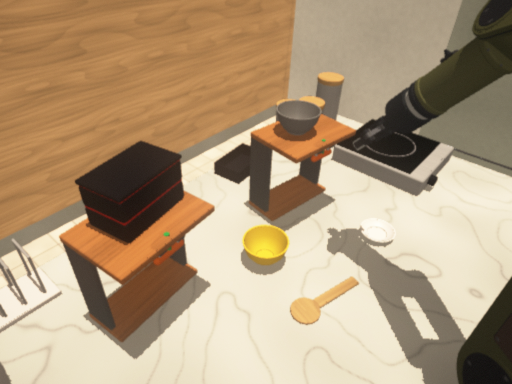

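View pics/wrist2.png

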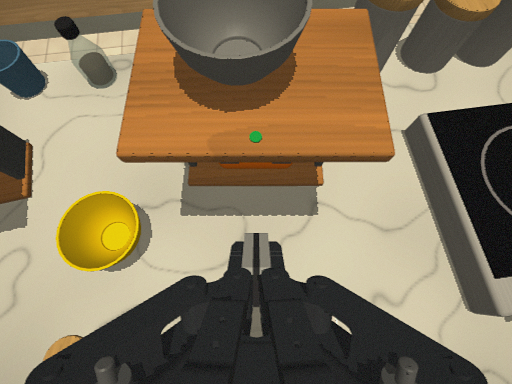

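The wrist view shows the shut fingers (257,240) lined up with the green pin (256,136). The side view shows the gripper clear in front of the lip. I'll check the pin by wrist ray, then insert under the bar.

```bash
python3 - <<'E'
from h import *
d=np.load('wrist2.npz');f,z,K,W=[d[k] for k in 'fzKW']
hsv=cv2.cvtColor(f,cv2.COLOR_RGB2HSV);m=(hsv[...,0]>45)&(hsv[...,0]<85)&(hsv[...,1]>150)
v,u=np.nonzero(m);r=W[:3,:3]@np.linalg.inv(K)@[u.mean(),v.mean(),1]
print('pin',W[:3,3]+r*(.2305-W[2,3])/r[2],m.sum())
P=cloud(z,K,W)
o=(hsv[...,0]<9)&(hsv[...,1]>200)&(hsv[...,2]>110)
for v in range(150,190,3): print(v,f[v,256],P[v,256].round(3))
# fingertip depth
print('finger',[P[v,245].round(4).tolist() for v in (240,250,260)], robot.read_state()['tcp_pos'])
E
```

```text
pin [ 0.57254305 -0.25623898  0.2305    ] 149
150 [173 112  49] [ 0.578 -0.207  0.229]
153 [169 108  51] [ 0.575 -0.207  0.229]
156 [108  70  37] [ 0.573 -0.207  0.228]
159 [84 58 34] [ 0.572 -0.207  0.224]
162 [113  61  25] [ 0.583 -0.208  0.196]
165 [123  57  10] [ 0.582 -0.208  0.192]
168 [103  55  17] [ 0.581 -0.208  0.187]
171 [109  72  36] [ 0.653 -0.219  0.014]
174 [102  65  37] [ 0.649 -0.218  0.011]
177 [102  67  38] [ 0.644 -0.217  0.012]
180 [91 59 30] [ 0.638 -0.216  0.012]
183 [98 65 29] [ 0.634 -0.216  0.011]
186 [110 103  83] [ 0.633 -0.216 -0.   ]
189 [119 114  96] [ 0.628 -0.215 -0.   ]
finger [[0.5017, -0.1908, 0.2731], [0.4953, -0.1903, 0.2817], [0.4899, -0.1898, 0.2878]] [ 0.49987714 -0.19524898  0.2564504 ]
```

The lip edge is at x≈0.572 and the bar axis at x≈0.589, which agrees with the model. The finger half-width is about 11–12 mm. Inserting now.

```bash
python3 - <<'E'
from h import *
p,R=tcp(38,0,.0,.010); robot.move_linear(p,R,speed=.06)
s=robot.read_state();print(s['clock'],s['tcp_pos']-p,s['wrist_force'].round(2) if hasattr(s['wrist_force'],'round') else s['wrist_force'])
for n in ['side','wrist']:
    f,z,K,W=cam(n); save(n+'3.png',f if n=='wrist' else cv2.resize(f[90:230,220:420],None,fx=4,fy=4))
E
```

```text
5.0667 [-2.18741737e-05 -5.63200983e-05  3.15333587e-04] [-0.14  0.07 -1.19]
```

View pics/side3.png

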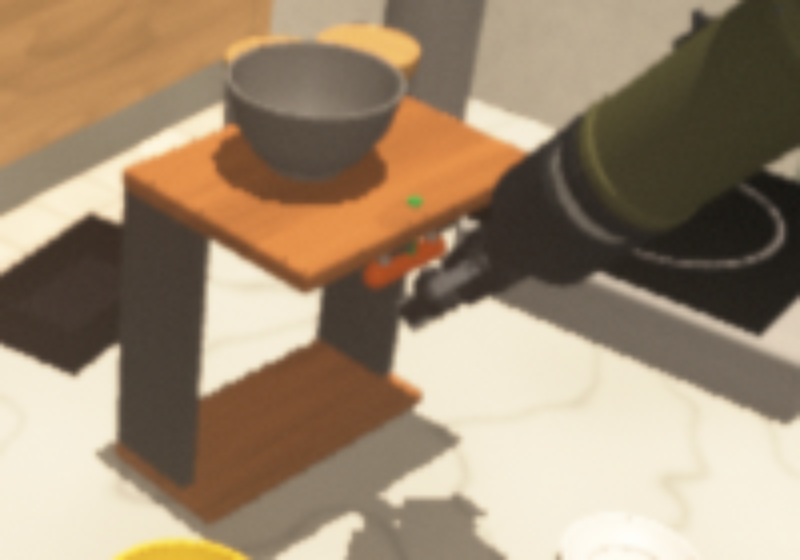

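View pics/wrist3.png

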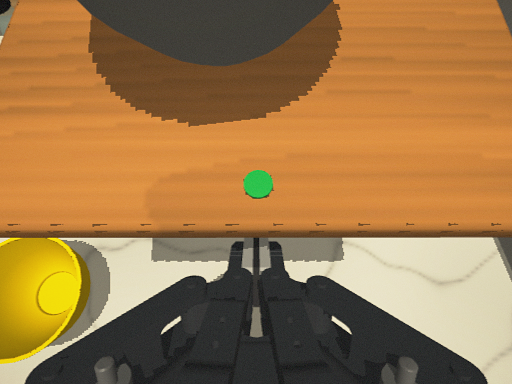

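The side view shows the fingertip at (410,310) under the orange bar (405,262). The wrist view shows clear space to the lip. Next I close the gap along the normal, then lift in steps with force checks.

```bash
python3 - <<'E'
from h import *
p,R=tcp(38,0,.0,.002); robot.move_linear(p,R,speed=.04)
f0=np.array(robot.read_state()['wrist_force']);print(f0)
for i in range(1,10):
    q=p+lz*.002*i
    robot.move_linear(q,R,speed=.02); robot.pause(.1)
    s=robot.read_state();F=np.array(s['wrist_force']);print(i*2,round(s['clock'],2),(F-f0).round(1),((s['tcp_pos']-q)*1000).round(1))
    if abs(F-f0).max()>12: break
f,z,K,W=cam('wrist');save('wrist4.png',f)
f,z,K,W=cam('side');save('side4.png',cv2.resize(f[90:230,220:420],None,fx=4,fy=4))
E
```

```text
[-0.72565132 -0.26911512  0.11708539]
2 5.87 [1.5 0.1 1. ] [-0.2  0.1 -0.1]
4 6.22 [ 0.3 -0.3 -0.5] [ 0.  -0.   0.1]
6 6.57 [ 0.4  0.1 -0.1] [-0.3  0.2 -0.2]
8 6.92 [-3.4  1.1 -1.9] [-0.6  0.4 -0.5]
10 7.27 [-4.3  1.3 -1.6] [-0.6  0.4 -0.4]
12 7.62 [-4.8  1.4 -2.4] [-0.6  0.4 -0.3]
14 7.97 [-5.1  1.5 -3.1] [-0.6  0.4 -0.4]
16 8.32 [-5.6 -0.2 -7.6] [-1.3  0.8 -1.4]
18 8.67 [ -5.5  -0.3 -12. ] [-2.   1.2 -2.3]
```

View pics/side4.png

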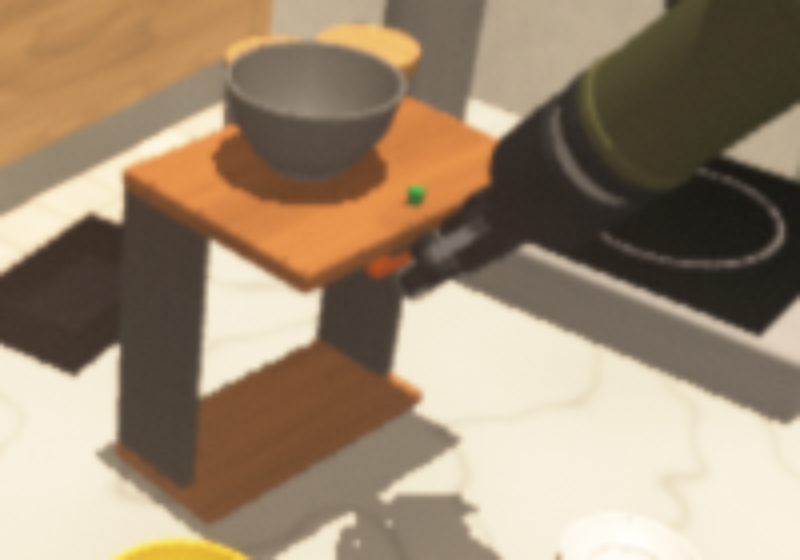

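View pics/wrist4.png

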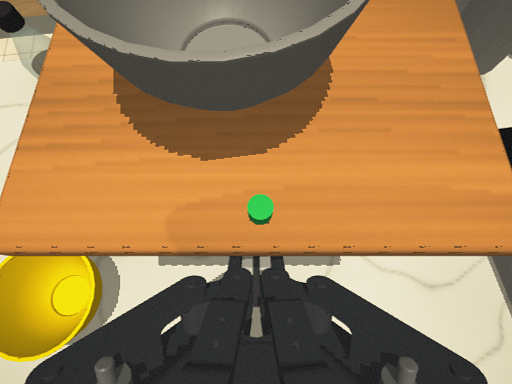

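The force profile shows contact at about 7 mm, sliding at about 3–5 N, then a hard rise from about 15 mm: the stop. The green pin now stands proud, at (416,195) in the side view. One small extra push, then I retreat along the same path and measure the pin.

```bash
python3 - <<'E'
from h import *
p,R=tcp(38,0,.0,.002)
robot.move_linear(p+lz*.020,R,speed=.02);robot.pause(.15);print(robot.read_state()['wrist_force'])
robot.move_linear(p,R,speed=.04)
p,R=tcp(38,0,.0,.010); robot.move_linear(p,R,speed=.05)
p,R=tcp(38,0,.13,.010); robot.move_linear(p,R,speed=.08);robot.pause(.3)
s=robot.read_state();print(s['clock'],s['wrist_force'])
for n in ['side','top','wrist']:
    f,z,K,W=cam(n); save(n+'5.png',f); np.savez(n+'5.npz',f=f,z=z,K=K,W=W)
    P=cloud(z,K,W); hsv=cv2.cvtColor(f,cv2.COLOR_RGB2HSV)
    m=((hsv[...,0]>50)&(hsv[...,0]<85)&(hsv[...,1]>150)&(hsv[...,2]>50)).astype(np.uint8)
    k,l,st,c=cv2.connectedComponentsWithStats(m)
    for i in range(1,k):
        if st[i,4]>5: print(n,c[i].round(1),st[i,4],np.median(P[l==i],0).round(4),'zmax',P[l==i][:,2].max())
    if n=='top':
        b=(P[...,2]>.245)&(P[...,2]<.32)&(P[...,1]<-.05)&(P[...,1]>-.5)&(P[...,0]<.8)&(P[...,0]>.6);print('bowl',P[b].min(0),P[b].max(0))
    if n=='side': save('side5c.png',cv2.resize(f[90:230,220:420],None,fx=4,fy=4))
E
```

```text
[ -8.12613448  -0.93264437 -12.22367615]
12.2 [-0.21060912  0.19698395 -0.51403061]
top [106.8 203.5] 18 [0.6093 0.2524 0.2306] zmax 0.23309830440458412
top [355.6 218.1] 14 [ 0.5895 -0.2068  0.2385] zmax 0.24138028086937957
bowl [ 0.61331571 -0.25629542  0.24501965] [ 0.72065687 -0.14880516  0.29043509]
wrist [256.8 132.5] 164 [ 0.5868 -0.2082  0.2384] zmax 0.24022222900624365
```

View pics/side5c.png

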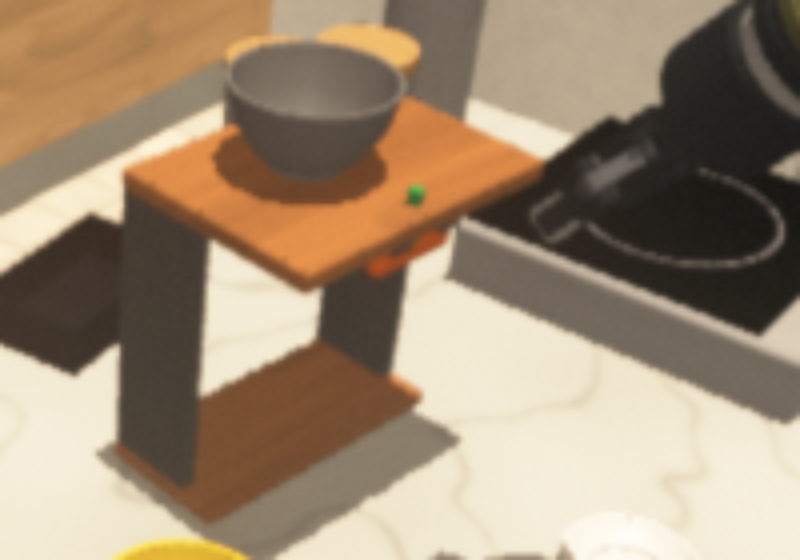

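View pics/wrist5.png

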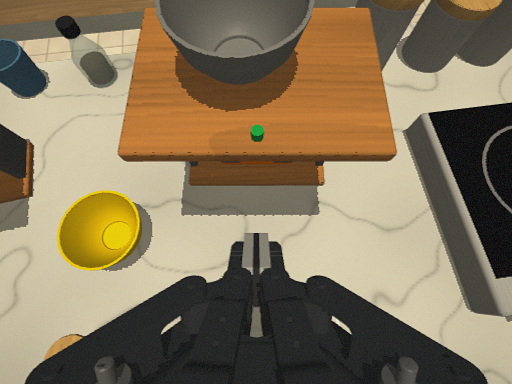

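The pin at (256,132) in the wrist view stands at z≈0.2385, up from 0.2316 at the start. The bowl hasn't moved and the bento pin is unchanged. The side crop shows the bar raised close to the lip and the gripper clear. Handing in.

```bash
python3 -c "
from h import *
print(robot.read_state()['clock']);robot.sign_off()"
```

```text
12.35
the job is handed in; nothing more can be done
```

The bowl lamp's bar is up and stayed up after I withdrew, and I handed the job in at 12.35 s. I slid the shut fingers, slanted 38° off vertical, under the lip. I then lifted the bar until the force rose to about 12 N, which marks its stop, and backed out the way I came in.

**Last checks:**
- **Bowl lamp:** its green pin stood at 238.5 mm, against 231.6 mm at the start. That is about 7 mm of measured rise and some 8.5 mm above the deck. The lamp could start up to 1.5 mm up, so this fits the bar being at its stop, though depth noise is 1–2 mm.
- **Bento lamp:** its pin was unchanged within noise, at 230.6 mm against 231.2 mm.
- **Bowl:** its outline was within 0.3 mm of where it began.
- **Robot:** it was clear of everything, with only about 0.5 N left at the wrist.

**Disagreements:**
- The side and top cameras differed by about 4 mm in x on the lamp's position. I used the mean, and the wrist depth readings agreed with it.
- One wrist-camera estimate of the pin was spoilt by a loose colour mask, so I threw it out.
- The side view gave no pin reading through the mask, so I judged that one by eye.

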